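# Put the coin tube in the till box and drag its lid shut

### The arm

A 6-joint arm with a two-finger parallel gripper is mounted at the origin on the work surface. World frame = base frame: x ahead of the robot, y to its left, z up, the work surface at z = 0. Lengths are in m, angles in rad, forces in N, time in s.
With the tool pointing down it reaches from about 0.225 to 0.875 m from the base axis. Payload 3.4 kg.
Tool frame: the origin (TCP) lies at the very end of the fingers, on their centre line; the grasp point (between the pads) lies 19 mm behind it (grasp_offset is the distance from the TCP to the grasp point, in m); y points along the fingers, z is the direction in which the jaws open and shut, and the axes are right-handed (so a half turn about y gives the same grasp; the last joint's range is limited). The gripper opens to 85 mm and grips with 20 to 120 N. Pads are 22 mm wide; open, the fingers measure 114 mm over their backs; the gripper's body (76 mm by 85 mm) begins 54 mm behind the grasp point. The pads swing forward as they close: fully open they stand 13 mm farther back than shut.
Start: joints at [-0.121, 0.276, 1.505, -0, 1.361, -0.121], TCP at [0.575, -0, 0.231] pointing down, gripper open.
Joint ranges: [-2.89, 2.89], [-0.75, 2.08], [0.22, 2.7], [-1.18, 4.32], [0.11, 2.71], [-2.7, 2.7]. Speed limits (rad/s): [2.57, 2.57, 3.14, 3.14, 3.14, 3.14].

### API

Orientations are given as a unit quaternion [w, x, y, z].
In Python, from rig import get_state, get_image, sign_off, grasp_offset gives the robot as it stands.
- The arm moves only by the shell command python3 -m jog 'ROWS' [FORCE]. ROWS is JSON, one flat list of numbers, 7 for each row, row after row: the closure in counts, from 0 (fully open) to 255 (shut), then the shift along the tool's x, y, z in cm, then the turn, a rotation vector about the tool's x, y, z in units of 8 degrees (1.0 is 8 degrees). In form: [jaw, tx, ty, tz, rx, ry, rz, jaw, tx, ty, tz, rx, ry, rz, ...]. A call has 1 to 12 rows; each row is the pose to reach, as a shift and turn from the pose commanded when the call began, along the tool's axes at that moment; what a row does not reach only later rows make up. A row lasts 1/8 s, in which the tool goes at most 62.5 mm and 10.7 degrees, less where a joint would pass 70% of its speed; a pose out of reach is approached as far as the arm can. A call with a gripper value outside its range is refused whole. The fingers move at their own pace and stop on an object; FORCE is the grip in N (left out, the last holds). Time passes only in rows, so rows that repeat a pose let the fingers close. It gives the time, the measured TCP pose, the force and the opening at its end, in the units of the state.
- get_state(): the state, without advancing time (a new reading comes with each control period).
- get_image(name): name is "scene" or "side" or "wrist"; returns a dict with "color" (384x512x3 uint8, blue, green, red), "mtx" (3x3 intrinsics, pixels), "k1" (the pictures are not rectified: a ray, as slopes to the right and down, at radius r is drawn at 1 + k1 r^2 times it, then the intrinsics apply), "R" (3x3) and "t" (3): a world point X has camera coordinates R X + t; the wrist camera has in their place "tool_from_camera" (4x4, takes a point from camera to tool coordinates, whose origin is the TCP and whose axes are the tool frame's). Camera axes: x right, y down, z forward; pixel columns grow to the right and rows downward; lengths in m; the calibration is good to about 2 mm. A picture is of the moment at which its call begins: read the wrist's pose just before it. There is no depth.
- sign_off(): hands the job in, once; it reports no verdict.
The state is a dict: "clock": time; "qpos": joint angles; "qd": joint speeds; "effort": joint torques, N m; "position": TCP position; "ee_rot": TCP orientation; "contact_force": force on the tool from outside, world axes, zero at the start; "moment": the same for the moment, N m; "width": finger opening in m.
Only numpy, scipy, OpenCV 4.12 (cv2) and the standard library are available. Lean on these libraries where they do the work, as an engineer would, in place of code of your own. Each camera call takes 0.05 s, during which the arm holds its last target.

### The job

Put the coin tube down in the open pocket of the till box, then close the box: the lid has no handle, so press down on its bare top and drag it back towards the front wall by friction until it is fully home past its side catches. Press firmly but gently - the thin lid must not be pressed or rammed hard (over 30 N in all is too much) - and leave the jar, flask and card reader where they are.

Things in the scene. Friction and masses are not known exactly. Their poses are not given: they have to be found in the camera images.
- till: Fixed white metal till box, 336 x 136 x 60 mm (156 wide at the catch housings), on screw feet: it stands 0 to 14 mm above the counter. Origin centre of its underside; +x to its rear, z up; front face x = -158 mm, rear +178. Side walls 54 mm high. A hood (top 60 mm) covers x = +20 to +178. The open pocket is x = -150 to 0, 100 mm wide between rails (tops 46 mm) that carry the lid.
- pocket (a point): Centre of the open part of the pocket's floor, 90 mm in front of the till origin, 6 mm above its origin; axes as the till's. The pocket is 40 mm deep below the rails; before the lid moves the opening is at least 95 mm long (x) and 100 mm wide (y).
- stop (a point): Middle of the inner face of the till's front wall, 150 mm in front of the till origin, 52 mm above it (level with the lid's top); axes as the till's. The lid is home when its front edge touches this face. A lip on the wall (top at 58 mm) reaches 8 mm back over the lid's seat.
- catches (a point): Midway between the two side catches, 115 mm in front of the till origin, at lid height: sprung steel rollers standing about 3.5 mm out of the side walls. The lid meets them over its last 36 mm, needs some 8 to 12 N of drag there to wedge them apart (12 N of press lets the finger slip, 18 to 20 N carries it), and they snap into notches in its sides when it is home.
- lid: Loose steel plate with a thin dark rubber sheet on top, 190 x 117 x 6 mm in all, 0.25 kg, on the till's rails, rear under the hood. Origin: centre of its underside; axes as the till's, front edge at x = -95 mm. At first its front 50 to 65 mm are bare and it must slide 105 to 120 mm to the till's -x; home, its origin is at till x = -55 mm. Play 1.5 mm each side, 2 mm under hood and lip. A light finger slips on it.
- lid_top (a point): Point on the lid's upper face (52 mm above the till origin), on its centre line, 27 mm behind its front edge (68 mm in front of the lid's origin): a good place to press, but its true height is best felt. Moves with the lid.
- tube_mid (a point): Centre (half-way up) of the coin tube: a loose square plastic tube with black end caps lying flat on the counter, 60 x 26 x 26 mm, about 0.15 kg, x along its length. To be laid down in the pocket, either way round.
- jar: Bystander: round glass jar with a lid, 62 mm across, 85 mm high; origin at the centre of its underside. It may stand left or right of the till.
- flask: Bystander: blue drinking flask with orange cap, 68 mm across, 210 mm high; origin at the centre of its underside.
- card_reader: Bystander: flat black card reader with keys, 150 x 75 x 24 mm; origin at the centre of its underside.
There are look-alikes about, which are no part of the job. Of the things like the part that bears tube_mid, leave any that is pink; of the rest the smaller one is meant.

How it is judged:
On the way, in this order (a step that is already met when the one before it is completed fails the run):
1. the coin tube lies in the pocket, let go (x of tube_mid in the frame of till between -0.15 and 0 m and y of tube_mid in the frame of till between -0.05 and 0.05 m and z of tube_mid in the frame of till below 0.03 m and contact force between the fingers and tube below 0.3 N and linear speed of tube below 0.03 m/s), for 0.2 s.
2. the lid is dragged home against the front wall (x of lid in the frame of till below -0.052 m), for 0.2 s.
At the end, for the whole second after the job is handed in: The coin tube lies flat in the till's pocket under the lid (its centre inside the pocket, less than 30 mm above the till's underside), the lid is home (front edge within 3 mm of the front wall), and both are at rest (x of tube_mid in the frame of till between -0.15 and 0 m and y of tube_mid in the frame of till between -0.05 and 0.05 m and z of tube_mid in the frame of till below 0.03 m and x of lid in the frame of till below -0.052 m and linear speed of each of lid, tube below 0.02 m/s); the robot touches nothing.
It fails at once if the lid pressed or pushed by the robot with more than 32 N (contact force between any of the fingers, the arm and lid above 32 N).
It fails at once if the till box pressed by the robot with more than 32 N (contact force between any of the fingers, the arm and till above 32 N).
It fails at once if a bystander moved by more than 25 mm (distance of any of jar, flask, card_reader from where it was at the start of the episode above 0.025 m).
It also fails if it takes over 61 s, if anything falls off the work surface, if the arm or the gripper's body presses on something with over 40 N, if the wrist force passes 120 N, or if a joint passes its speed limit or range.

## Working session

There is one attempt and no reset: what is moved stays moved. The work goes in short steps, Python scripts to look and compute and a shell command to move; the robot and the scene stay as the last step left them, time stands still between calls to the robot, and variables do not carry over. Pictures are saved under pics/ and viewed, and the job is handed in when it is done.

```bash
ls; mkdir -p pics
python3 - <<'E'
from rig import *
import cv2
s=get_state();print({k:(v if not hasattr(v,'__len__') else [round(float(x),4) for x in v]) for k,v in s.items()}, grasp_offset)
for n in("scene","side","wrist"):
    d=get_image(n);cv2.imwrite(f"pics/{n}0.png",d["color"])
    print(n,{k:(v.tolist() if hasattr(v,'tolist') else v) for k,v in d.items() if k!="color"})
E
```

```text
pics
{'clock': 0.0, 'qpos': [-0.121, 0.2766, 1.5062, -0.0, 1.3607, -0.121], 'qd': [-0.0004, 0.0036, -0.0002, -0.0017, -0.0005, 0.0003], 'effort': [0.0006, -41.6768, -24.5809, -0.0002, 0.0111, 0.0], 'position': [0.5745, 0.0001, 0.2304], 'ee_rot': [0.4996, -0.5004, 0.5005, -0.4995], 'contact_force': [0.1671, -0.2766, -0.5599], 'moment': [-0.0118, 0.0103, 0.0397], 'width': 0.08538343410334301} 0.0187
scene {'mtx': [[447.03543183403093, 0.0, 265.5671520366246], [0.0, 447.03543183403093, 193.63373068444346], [0.0, 0.0, 1.0]], 'k1': 0.03942251750663608, 'R': [[-0.11474558763154903, 0.9932202571659874, -0.01862715421690074], [0.6889210568070281, 0.0660530129041924, -0.7218204603460376], [-0.7156963235947059, -0.09565835165529607, -0.6918296409894662]], 't': [0.05529252678481926, -0.30961128263810117, 1.5320911481920607]}
side {'mtx': [[437.8230674694765, 0.0, 258.0893452719285], [0.0, 437.8230674694765, 192.277445635996], [0.0, 0.0, 1.0]], 'k1': 0.05696878343298059, 'R': [[-0.9851921055413116, -0.17145372792894814, 0.00036654923756334695], [-0.10803098416301274, 0.6190950392572426, -0.7778500104954965], [0.13313835525440532, -0.7663712883102676, -0.6284498602226056]], 't': [0.5392124498989638, 0.10410884612913848, 1.1434600538174937]}
wrist {'mtx': [[293.76862713204815, 0.0, 254.68037855566456], [0.0, 293.76862713204815, 190.03056284388302], [0.0, 0.0, 1.0]], 'k1': -0.07131197261052505, 'tool_from_camera': [[0.00024197517477798921, 0.9572140732834886, 0.28938064786029555, -0.07275613199227995], [0.0007542219577478108, -0.2893807487194225, 0.9572137762380057, -0.14305150433822628], [0.9999996862985762, -1.3364732041568105e-05, -0.000791974829584438, 0.0009845405317857603], [0.0, 0.0, 0.0, 1.0]]}
```

View pics/scene0.png

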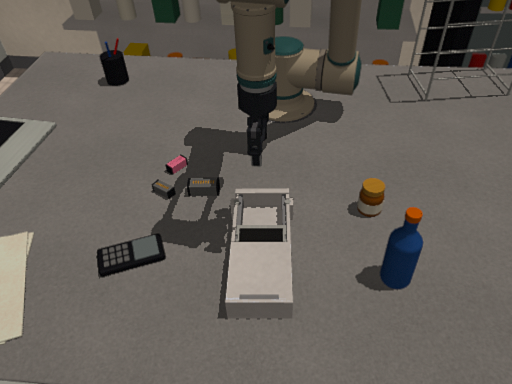

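View pics/side0.png

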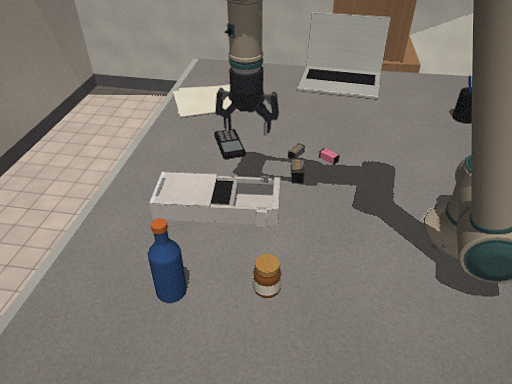

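View pics/wrist0.png

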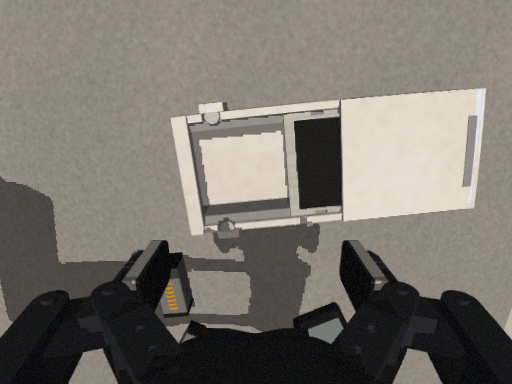

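```bash
cat > h.py <<'E'
import numpy as np,cv2
from rig import *
from scipy.spatial.transform import Rotation as Ro
def rot(s): q=s["ee_rot"]; return Ro.from_quat([q[1],q[2],q[3],q[0]]).as_matrix()
def cam(d,s=None):
    """returns C (world), Rwc (cam->world)"""
    if "R" in d: R=np.array(d["R"]); return -R.T@np.array(d["t"]),R.T
    T=np.array(d["tool_from_camera"]);Rt=rot(s)
    return np.array(s["position"])+Rt@T[:3,3],Rt@T[:3,:3]
def rays(d,px):
    K=np.array(d["mtx"]);p=(np.array(px,float).reshape(-1,2)-K[:2,2])/[K[0,0],K[1,1]]
    u=p.copy()
    for _ in range(20): u=p/(1+d["k1"]*(u**2).sum(1,keepdims=True))
    return np.c_[u,np.ones(len(u))]
def plane(d,px,z,s=None):
    C,R=cam(d,s);v=rays(d,px)@R.T
    return C+v*((z-C[2])/v[:,2])[:,None]
def proj(d,X,s=None):
    C,R=cam(d,s);c=(np.array(X,float).reshape(-1,3)-C)@R
    u=c[:,:2]/c[:,2:];u=u*(1+d["k1"]*(u**2).sum(1,keepdims=True))
    K=np.array(d["mtx"]);return u*[K[0,0],K[1,1]]+K[:2,2]
def tri(d1,p1,d2,p2,s1=None,s2=None):
    A=[];B=[]
    (C1,R1),(C2,R2)=cam(d1,s1),cam(d2,s2)
    a=(rays(d1,[p1])@R1.T)[0];b=(rays(d2,[p2])@R2.T)[0]
    t=np.linalg.lstsq(np.c_[a,-b],C2-C1,rcond=None)[0]
    P,Q=C1+a*t[0],C2+b*t[1];return (P+Q)/2,np.linalg.norm(P-Q)
E
python3 - <<'E'
from h import *
a=get_image("scene");b=get_image("side");s=get_state();w=get_image("wrist")
ca=cv2.resize(a["color"][140:215,140:230],None,fx=6,fy=6,interpolation=cv2.INTER_CUBIC)
cb=cv2.resize(b["color"][135:200,255:350],None,fx=6,fy=6,interpolation=cv2.INTER_CUBIC)
cv2.imwrite("pics/ca.png",ca);cv2.imwrite("pics/cb.png",cb)
print(np.round(rot(s),3))
# till corners wrist: hood top z=? guess feet 7
for z in (0.06,0.067,0.074):
    print(z,np.round(plane(w,[(341,98),(485,89),(475,208),(342,221)],z,s),4).tolist())
for n,d,p in (("scene",a,[(177,164),(163,188),(204,186)]),("side",b,[(329,156),(297,151),(298,171)])):
    print(n,np.round(plane(d,p,0.013)[:,:2],3).tolist())
E
```

```text
[[ 0.    -0.001  1.   ]
 [-1.     0.     0.   ]
 [-0.    -1.    -0.001]]
0.06 [[0.6645, 0.0771, 0.06], [0.8212, 0.0906, 0.06], [0.8374, -0.0444, 0.06], [0.6767, -0.0597, 0.06]]
0.067 [[0.6625, 0.077, 0.067], [0.8157, 0.0902, 0.067], [0.8316, -0.0418, 0.067], [0.6745, -0.0567, 0.067]]
0.074 [[0.6605, 0.0769, 0.074], [0.8102, 0.0898, 0.074], [0.8258, -0.0392, 0.074], [0.6722, -0.0538, 0.074]]
scene [[0.365, -0.27], [0.468, -0.282], [0.449, -0.172]]
side [[0.366, -0.274], [0.469, -0.285], [0.455, -0.177]]
```

View pics/ca.png

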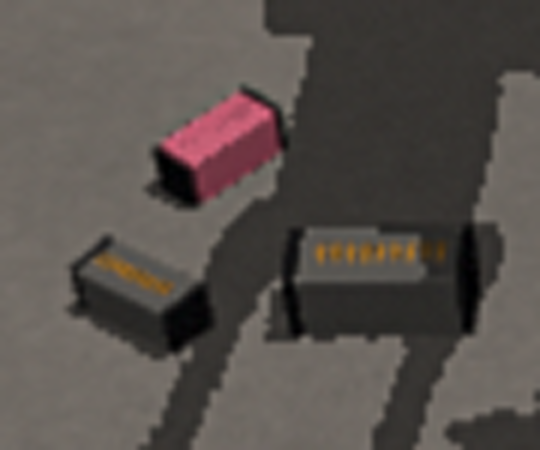

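View pics/cb.png

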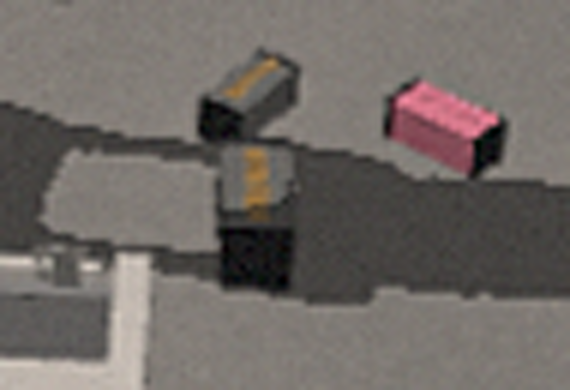

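Look-alikes: pink tube at scene (177,164), which I leave; small grey tube at (163,188); larger grey tube at (204,186). In the crop the small grey one is clearly the smaller of the two that aren't pink, so that's the one meant. Next I measure its top corners and the till.

Run:
```python
from h import *
a=get_image("scene");b=get_image("side")
P=plane(a,np.array([(77,268),(110,238),(212,287),(165,316)])/6+140,0.026)[:,:2]
Q=plane(b,np.array([(203,97),(262,50),(298,70),(240,110)])/6+[255,135],0.026)[:,:2]
for p in(P,Q):
  print(np.round(p,4).tolist(),p.mean(0),[round(np.linalg.norm(p[i]-p[(i+1)%4]),4) for i in range(4)])
P=plane(a,np.array([(285,258),(300,228),(472,228),(475,282),(300,280)])/6+140,0.035)[:,:2];print("big",P.round(3).tolist())
cv2.imwrite("pics/ta.png",cv2.resize(a["color"][180:320,210:310],None,fx=4,fy=4,interpolation=cv2.INTER_CUBIC))
cv2.imwrite("pics/tb.png",cv2.resize(b["color"][165:230,145:290],None,fx=5,fy=5,interpolation=cv2.INTER_CUBIC))
w=get_image("wrist")
cv2.imwrite("pics/tw.png",cv2.resize(w["color"][80:250,160:500],None,fx=2.3,fy=2.3,interpolation=cv2.INTER_CUBIC))
```

```text
[[0.471, -0.3063], [0.4499, -0.2973], [0.4774, -0.2426], [0.4977, -0.2584]] [ 0.4740206  -0.27614911] [np.float64(0.0229), np.float64(0.0612), np.float64(0.0257), np.float64(0.0549)]
[[0.4935, -0.2604], [0.4674, -0.3115], [0.4463, -0.295], [0.4729, -0.2515]] [ 0.4700051  -0.27960357] [np.float64(0.0574), np.float64(0.0267), np.float64(0.051), np.float64(0.0225)]
big [[0.465, -0.211], [0.445, -0.209], [0.437, -0.132], [0.473, -0.124], [0.479, -0.201]]
```

View pics/ta.png

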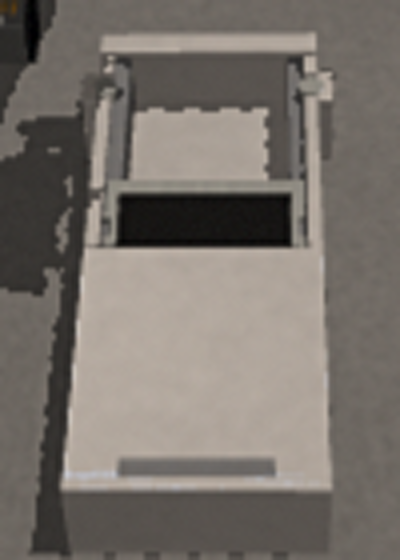

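View pics/tb.png

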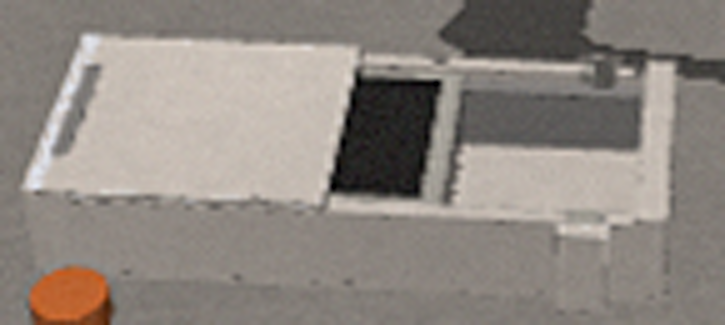

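View pics/tw.png

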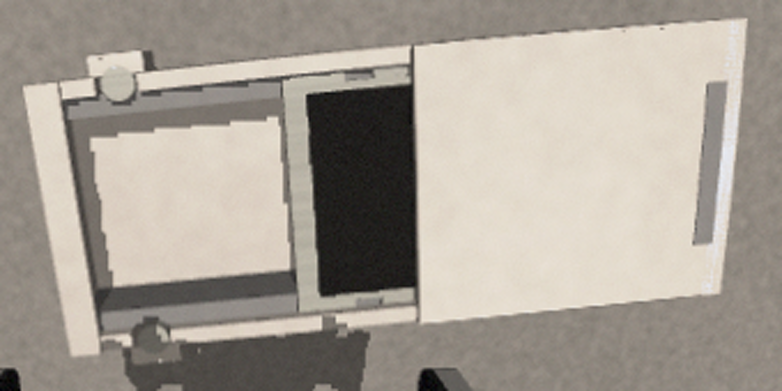

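Run:
```python
from h import *
a=get_image("scene");b=get_image("side");s=get_state();w=get_image("wrist")
A={'rR':(62,488),'rL':(332,490),'hR':(85,246),'hL':(322,247),'fR':(102,35),'fL':(317,33)}
B={'rR':(85,37),'rL':(27,190),'hR':(358,47),'hL':(327,208),'fR':(672,62),'fL':(665,217)}
W={'rR':(720,293),'rL':(746,20),'hR':(417,322),'hL':(413,46),'fR':(72,355),'fL':(23,87)}
for k in A:
    pa=np.array(A[k])/4+[210,180];pb=np.array(B[k])/5+[145,165];pw=np.array(W[k])/2.3+[160,80]
    for d1,p1,d2,p2,s1,s2 in((a,pa,b,pb,None,None),(a,pa,w,pw,None,s),(b,pb,w,pw,None,s)):
        P,e=tri(d1,p1,d2,p2,s1,s2);print(k,P.round(4),round(e,4))
R=rot(s)
d=np.array([.0268,.0495,0]);print("turn info",np.degrees(np.arctan2(d[1],d[0])))
```

```text
rR [ 0.8313 -0.0395  0.0595] 0.0001
rR [ 0.833  -0.0408  0.0631] 0.0039
rR [ 0.8346 -0.0437  0.058 ] 0.0044
rL [0.8165 0.0942 0.0583] 0.0029
rL [0.82   0.093  0.0615] 0.0046
rL [0.8187 0.0912 0.059 ] 0.0054
hR [ 0.6758 -0.0546  0.0613] 0.0002
hR [ 0.6758 -0.056   0.0621] 0.0034
hR [ 0.6773 -0.0598  0.0574] 0.0
hL [0.6593 0.0783 0.0567] 0.0004
hL [0.6633 0.0768 0.0611] 0.0036
hL [0.6627 0.0749 0.0544] 0.005
fR [ 0.4997 -0.0742  0.0588] 0.0006
fR [ 0.502  -0.0746  0.0616] 0.0027
fR [ 0.5    -0.079   0.0555] 0.0
fL [0.4857 0.0615 0.0608] 0.0027
fL [0.4869 0.0596 0.0605] 0.0053
fL [0.4858 0.0567 0.0579] 0.0008
turn info 61.56825904397529
```

Till frame: origin about (0.649, 0.0075), yaw 5.9°, underside about 0–1 mm above the counter. Measured length is 334 mm against 336 mm, so it fits. The tube's top measures about 58 x 25 mm, centre about (0.472, -0.278), lying at 61.6°. I'll go above it and look with the wrist camera.

```bash
python3 -m jog '[60,5,1.5,-1.9,0,0.6,0, 60,11,3,-4,0,1.3,0, 60,16,5,-6,0,2,0, 60,22,6.5,-8,0,2.8,0, 60,27.8,8,-10.2,0,3.55,0, 60,27.8,8,-10.2,0,3.55,0, 60,27.8,8,-10.2,0,3.55,0]' 40
python3 - <<'E'
from h import *
s=get_state();d=get_image("wrist");cv2.imwrite("pics/w1.png",d["color"])
print(s["position"],rot(s).round(3).tolist(),s["width"],proj(d,[.472,-.278,.026],s))
E
```

```text
clock: 1.48
position: [0.473, -0.278, 0.1513]
ee_rot: [0.362, -0.362, 0.608, -0.607]
contact_force: [1.0, -0.4, -0.7]
width: 0.0657
[ 0.47299598 -0.27798503  0.15129652] [[-0.476, 0.0, 0.879], [-0.879, 0.001, -0.476], [-0.001, -1.0, -0.0]] 0.06566144193479653 [[252.59956294 182.6633895 ]]
```

View pics/w1.png

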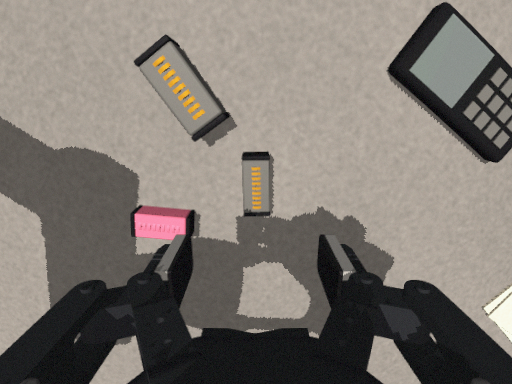

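Run:
```python
from h import *
s=get_state();d=get_image("wrist")
cv2.imwrite("pics/w1c.png",cv2.resize(d["color"][140:230,220:300],None,fx=6,fy=6,interpolation=cv2.INTER_CUBIC))
P=plane(d,[(243,153),(269.5,152.5),(271,214.5),(245,216)],0.026,s);c=P.mean(0)
e=P[2]+P[3]-P[0]-P[1];print(P.round(4).tolist(),c,np.linalg.norm(e)/2,np.degrees(np.arctan2(-e[1],-e[0])))
print("tool shift cm",rot(s).T@(np.array([c[0],c[1],0.004])-s["position"])*100)
```

```text
[[0.4782, -0.2483, 0.026], [0.4999, -0.2595, 0.026], [0.4729, -0.3145, 0.026], [0.4497, -0.3037, 0.026]] [ 0.47514932 -0.28149904  0.026     ] 0.061757389519663926 63.28900487650014
tool shift cm [ 0.29789061 14.75756393  0.34755989]
```

View pics/w1c.png

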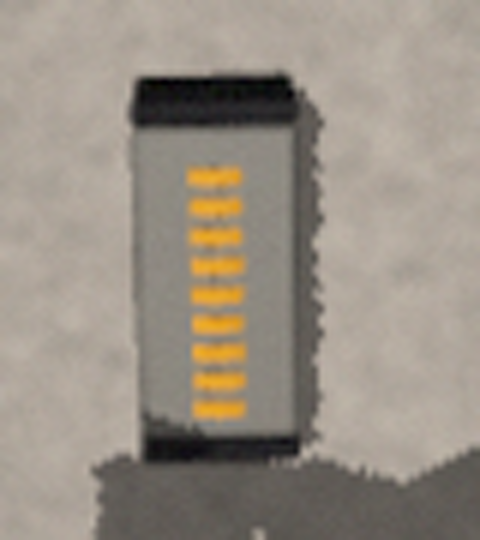

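```bash
python3 -m jog '[60,0.4,5,0.3,0,-0.2,0, 60,0.4,10,0.3,0,-0.2,0, 60,0.4,13.5,0.3,0,-0.2,0, 60,0.4,14.6,0.3,0,-0.2,0, 60,0.4,14.6,0.3,0,-0.2,0, 200,0.4,14.6,0.3,0,-0.2,0, 200,0.4,14.6,0.3,0,-0.2,0, 200,0.4,14.6,0.3,0,-0.2,0, 200,0.4,14.6,0.3,0,-0.2,0, 200,0.4,14.6,0.3,0,-0.2,0, 200,0.4,14.6,0.3,0,-0.2,0]' 40
```

```text
clock: 2.95
position: [0.4744, -0.2834, 0.0069]
ee_rot: [-0.371, 0.37, -0.602, 0.603]
contact_force: [-0.5, 0.8, 6.6]
width: 0.0254
```

```bash
python3 -m jog '[200,0,-3,0,0,0,0, 200,0,-8,0,0,0,0, 200,0,-12,0,0,0,0, 200,0,-12,0,0,0,0]'
python3 - <<'E'
from h import *
s=get_state();d=get_image("wrist");cv2.imwrite("pics/w2.png",d["color"])
R=rot(s);j=R[:,2];y=np.degrees(np.arctan2(j[1],j[0]));print(s["position"],y,"ry units",(y+84.1)/8)
th=np.radians(5.9);o=np.array([.649,.0075]);t=o-.097*np.array([np.cos(th),np.sin(th)]);print(t)
print("shift",R.T@(np.array([t[0],t[1],.13])-s["position"])*100)
a=get_image("scene")
cv2.imwrite("pics/s2.png",a["color"])
E
```

```text
clock: 3.45
position: [0.4758, -0.2846, 0.1291]
ee_rot: [-0.372, 0.369, -0.599, 0.605]
contact_force: [-0.5, 0.7, -2.0]
width: 0.0252
[ 0.47584112 -0.28462457  0.12913758] -26.809170166894276 ry units 7.161353729138215
[ 0.55251383 -0.00247088]
shift [-28.64044488  -0.18212874  -5.88160534]
```

View pics/w2.png

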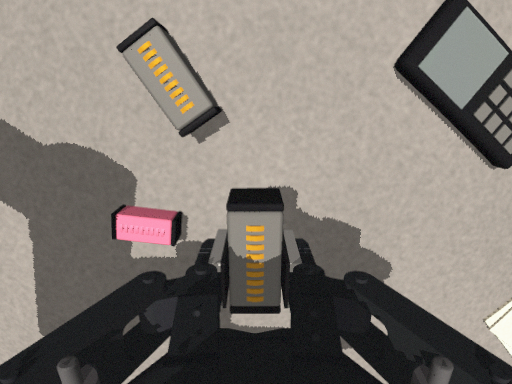

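The wrist view shows the tube held squarely between the pads, centred near pixel (255,250). Now I carry it over the pocket.

```bash
python3 -m jog '[200,-4.5,-0.2,-1,0,1.1,0, 200,-9,-0.2,-2,0,2.3,0, 200,-14,-0.2,-3,0,3.5,0, 200,-19,-0.2,-4,0,4.7,0, 200,-24,-0.2,-5,0,5.9,0, 200,-28.6,-0.2,-5.9,0,7.15,0, 200,-28.6,-0.2,-5.9,0,7.15,0, 200,-28.6,-0.2,-5.9,0,7.15,0, 200,-28.6,-0.2,-5.9,0,7.15,0]'
python3 - <<'E'
from h import *
s=get_state();d=get_image("wrist");cv2.imwrite("pics/w3.png",d["color"]);cv2.imwrite("pics/s3.png",get_image("scene")["color"])
R=rot(s);j=R[:,2];print(s["position"],np.degrees(np.arctan2(j[1],j[0])),R.round(3).tolist())
E
```

```text
clock: 4.68
position: [0.5493, -0.0021, 0.1265]
ee_rot: [-0.036, 0.037, -0.706, 0.706]
contact_force: [-0.6, -0.0, -0.8]
width: 0.0248
[ 0.54932213 -0.00211022  0.12651004] -84.04461103303929 [[-0.995, -0.002, 0.104], [-0.104, -0.0, -0.995], [0.002, -1.0, 0.0]]
```

View pics/w3.png

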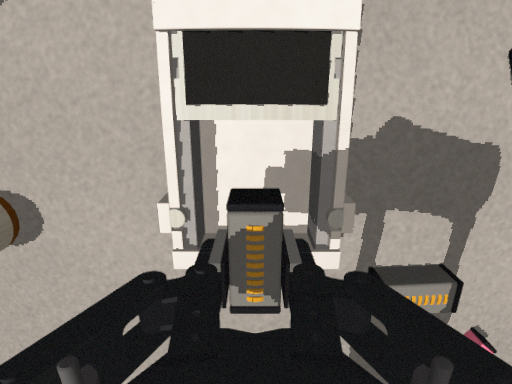

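View pics/s3.png

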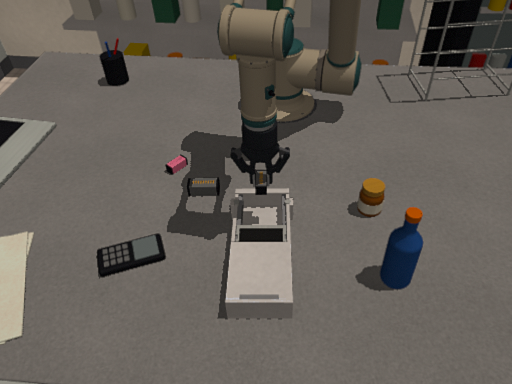

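Run:
```python
from h import *
s=get_state();d=get_image("wrist")
th=np.radians(5.9);o=np.array([.649,.0075]);M=np.array([[np.cos(th),np.sin(th)],[-np.sin(th),np.cos(th)]])
T=lambda p,z:((plane(d,p,z,s)[:,:2]-o)@M.T).round(4).tolist()
print("lid front",T([(178,120),(338,118)],.052))
print("hood front",T([(153,28),(360,27)],.06))
print("front outer",T([(173,268),(341,266)],.058),"side inner/outer mid",T([(162,150),(350,150)],.054))
print("tcp",M@(s["position"][:2]-o))
```

```text
lid front [[-0.038, 0.0555], [-0.0365, -0.0612]]
hood front [[0.0225, 0.0665], [0.0232, -0.0698]]
front outer [[-0.1572, 0.0673], [-0.1553, -0.072]] side inner/outer mid [[-0.0596, 0.0685], [-0.0596, -0.0714]]
tcp [-0.09979804  0.00057153]
```

```bash
python3 -m jog '[200,-0.6,3,0.1,0,0,0, 200,-0.6,6,0.1,0,0,0, 200,-0.6,8.5,0.1,0,0,0, 200,-0.6,10,0.1,0,0,0, 200,-0.6,10.8,0.1,0,0,0, 200,-0.6,10.8,0.1,0,0,0, 200,-0.6,10.8,0.1,0,0,0]'
python3 - <<'E'
from h import *
d=get_image("wrist");cv2.imwrite("pics/w4.png",d["color"]);cv2.imwrite("pics/b4.png",cv2.resize(get_image("side")["color"][80:240,130:310],None,fx=4,fy=4))
E
```

```text
clock: 5.7
position: [0.5569, -0.0016, 0.0201]
ee_rot: [-0.038, 0.036, -0.706, 0.706]
contact_force: [-0.5, -0.9, -0.8]
width: 0.0251
```

View pics/w4.png

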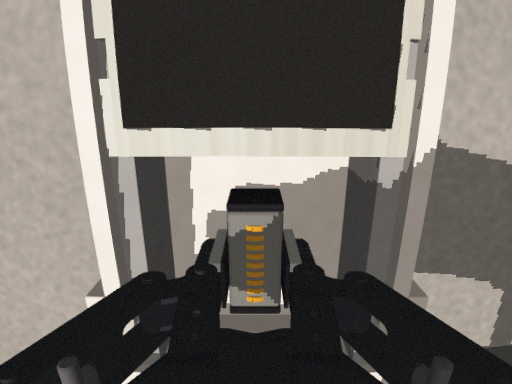

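View pics/b4.png

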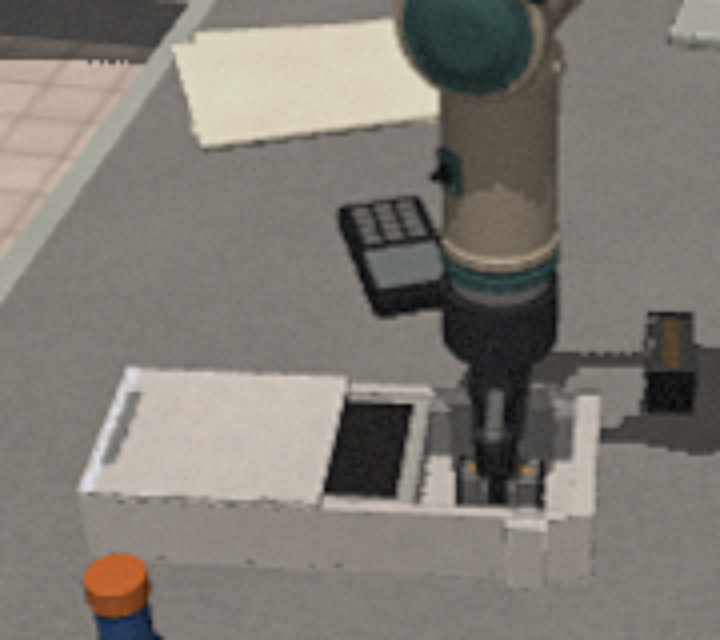

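```bash
python3 -m jog '[200,0,0.2,0,0,0,0, 200,0,0.4,0,0,0,0, 200,0,0.4,0,0,0,0]'; python3 -m jog '[200,0,0.15,0,0,0,0, 200,0,0.15,0,0,0,0]'
```

```text
clock: 6.18
position: [0.556, -0.0014, 0.0151]
ee_rot: [0.037, -0.037, 0.706, -0.706]
contact_force: [0.3, 1.4, -2.2]
width: 0.0249
clock: 6.42
position: [0.556, -0.0014, 0.0137]
ee_rot: [0.037, -0.037, 0.706, -0.706]
contact_force: [0.6, -0.6, -1.1]
width: 0.0252
```

```bash
python3 -m jog '[200,0,0.1,0,0,0,0, 200,0,0.1,0,0,0,0]'; python3 -m jog '[200,0,0.1,0,0,0,0, 200,0,0.1,0,0,0,0]'
```

```text
clock: 6.68
position: [0.5562, -0.0014, 0.0133]
ee_rot: [-0.037, 0.037, -0.706, 0.706]
contact_force: [-2.0, 0.3, 3.6]
width: 0.0251
clock: 6.92
position: [0.5562, -0.0015, 0.0133]
ee_rot: [-0.037, 0.037, -0.706, 0.706]
contact_force: [-2.7, 0.7, 12.1]
width: 0.0246
```

The tube touches the floor at TCP z = 0.0133, so the till's underside is about 0.5 mm up. I back off slightly, release with a small opening, and lift.

```bash
python3 -m jog '[200,0,-0.15,0,0,0,0, 140,0,-0.15,0,0,0,0, 130,0,-0.15,0,0,0,0, 130,0,-0.15,0,0,0,0, 130,0,-0.15,0,0,0,0]'; python3 -m jog '[130,0,-2,0,0,0,0, 130,0,-6,0,0,0,0, 130,0,-10,0,0,0,0, 130,0,-13,0,0,0,0, 255,0,-13,0,0,0,0, 255,0,-13,0,0,0,0, 255,0,-13,0,0,0,0,255,0,-13,0,0,0,0]'
python3 - <<'E'
from h import *
s=get_state();d=get_image("wrist");cv2.imwrite("pics/w5.png",d["color"]);print(s["position"],s["width"],s["contact_force"])
E
```

```text
clock: 7.55
position: [0.5561, -0.0015, 0.0132]
ee_rot: [0.037, -0.037, 0.706, -0.706]
contact_force: [0.8, 0.0, 0.6]
width: 0.0419
clock: 8.55
position: [0.5555, -0.0014, 0.1421]
ee_rot: [0.036, -0.038, 0.706, -0.706]
contact_force: [-0.9, 0.2, 0.3]
width: -0.0004
[ 0.55549426 -0.00140252  0.14209329] -0.00035886916662464095 [-0.93461967  0.22719424  0.29877846]
```

View pics/w5.png

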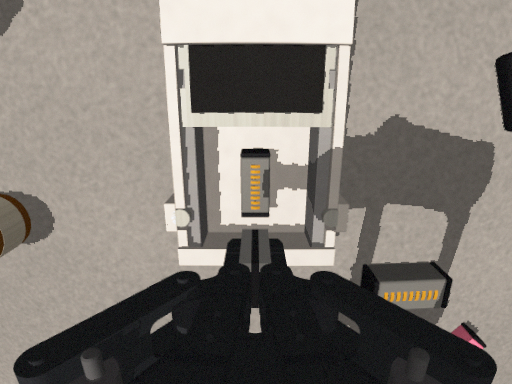

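Run:
```python
from h import *
s=get_state();d=get_image("wrist");R=rot(s)
P=plane(d,[(183.5,126.5),(333.5,125.5)],.0525,s);m=P.mean(0);w=P[1]-P[0];print(P.round(4).tolist(),np.linalg.norm(w),np.degrees(np.arctan2(w[0],-w[1])))
H=plane(d,[(161,44),(355,44)],.0605,s);print("hood",H.round(4).tolist(),np.linalg.norm(H[0]-H[1]))
F=plane(d,[(178,266),(336,265)],.0585,s);print("front",F.round(4).tolist(),np.linalg.norm(F[0]-F[1]))
th=np.radians(5.9);u=np.array([np.cos(th),np.sin(th),0])
print("dist front face-lid edge",(m-F.mean(0))@u,"hood-front face",(H.mean(0)-F.mean(0))@u, "lat",(m-F.mean(0))@[-u[1],u[0],0])
t=m+.030*u;print(t, "shift to 20mm above",R.T@(t+[0,0,.02]-s["position"])*100, "tool axes in till", (R.T@u).round(3),R.T@[0,0,1])
```

```text
[[0.6055, 0.0588, 0.0525], [0.6186, -0.0578, 0.0525]] 0.11739132425028032 6.387066760206888
hood [[0.663, 0.0758, 0.0605], [0.6775, -0.0614, 0.0605]] 0.13793723526887847
front [[0.4844, 0.0584, 0.0585], [0.5, -0.0806, 0.0585]] 0.13985767853127323
dist front face-lid edge 0.12040332762145119 hood-front face 0.1790060084915831 lat -0.0007810141080894114
[0.64186325 0.00360144 0.0525    ] shift to 20mm above [-8.63803051  6.96463052  0.40789492] tool axes in till [-1.    -0.002  0.002] [ 1.80403860e-03 -9.99998283e-01 -4.23192290e-04]
```

```bash
python3 -m jog '[255,-4,2,0.2,0,0,0, 255,-8.6,4,0.4,0,0,0, 255,-8.6,6,0.4,0,0,0, 255,-8.6,7.5,0.4,0,0,0, 255,-8.6,8,0.4,0,0,0, 255,-8.6,8,0.4,0,0,0, 255,-8.6,8,0.4,0,0,0]';python3 - <<'E'
from h import *
s=get_state();d=get_image("wrist");cv2.imwrite("pics/w6.png",d["color"])
cv2.imwrite("pics/b6.png",cv2.resize(get_image("side")["color"][100:240,130:310],None,fx=4,fy=4));print(s["position"],s["width"],s["contact_force"])
E
```

```text
clock: 9.52
position: [0.6425, 0.0035, 0.0644]
ee_rot: [-0.038, 0.036, -0.706, 0.706]
contact_force: [0.0, -0.4, 0.2]
width: -0.0001
[0.64249199 0.00348417 0.06439676] -0.00010264762548615866 [ 0.02761859 -0.36040264  0.15168885]
```

View pics/w6.png

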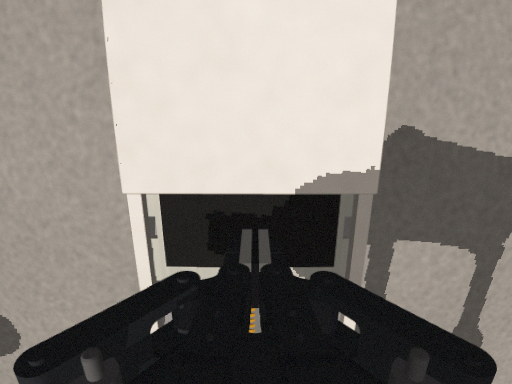

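View pics/b6.png

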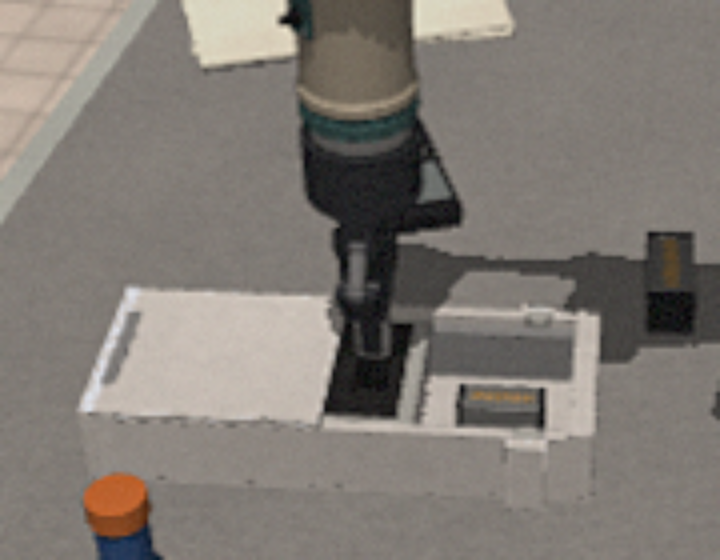

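The fingertip is centred over the rubber sheet about 12 mm up, and the tube lies in the pocket. I now feel downwards.

```bash
python3 -m jog '[255,0,0.5,0,0,0,0, 255,0,0.9,0,0,0,0, 255,0,0.9,0,0,0,0]'; for i in 1 2; do python3 -m jog '[255,0,0.08,0,0,0,0, 255,0,0.08,0,0,0,0]' | grep -E "pos|force"; done
```

```text
clock: 10.0
position: [0.6416, 0.0036, 0.0537]
ee_rot: [0.037, -0.037, 0.706, -0.706]
contact_force: [0.3, 0.6, -0.1]
width: 0.0003
position: [0.6421, 0.0036, 0.0535]
contact_force: [0.5, 0.7, -1.0]
position: [0.6421, 0.0036, 0.0527]
contact_force: [-0.2, 0.7, -0.1]
```

```bash
python3 -m jog '[255,0,0.06,0,0,0,0, 255,0,0.06,0,0,0,0]' | grep -E "pos|force";python3 -m jog '[255,0,0.06,0,0,0,0, 255,0,0.06,0,0,0,0]' | grep -E "pos|force"
```

```text
position: [0.6422, 0.0036, 0.0526]
contact_force: [-0.6, -0.5, 3.9]
position: [0.6422, 0.0035, 0.0525]
contact_force: [-1.5, 0.2, 6.7]
```

```bash
python3 -m jog '[255,0,0.04,0,0,0,0, 255,0,0.04,0,0,0,0]' | grep -E "pos|force"
```

```text
position: [0.6422, 0.0036, 0.0525]
contact_force: [-1.9, 0.4, 8.7]
```

```bash
python3 -m jog '[255,0,0.06,0,0,0,0, 255,0,0.12,0,0,0,0, 255,0,0.12,0,0,0,0]' | grep -E "pos|force"
```

```text
position: [0.6422, 0.0036, 0.0525]
contact_force: [-5.1, -0.3, 14.6]
```

```bash
python3 -m jog '[255,0.3,0.02,0,0,0,0, 255,0.6,0.02,0,0,0,0, 255,1.0,0.02,0,0,0,0, 255,1.0,0.02,0,0,0,0]' | grep -E "pos|force"
python3 - <<'E'
from h import *
s=get_state();print(s["contact_force"],s["position"]);cv2.imwrite("pics/b7.png",cv2.resize(get_image("side")["color"][100:240,130:310],None,fx=4,fy=4))
E
```

```text
position: [0.6358, 0.0023, 0.0525]
contact_force: [2.2, 0.3, 9.6]
[2.23461477 0.27342987 9.57917704] [0.63583099 0.00230993 0.05254853]
```

View pics/b7.png

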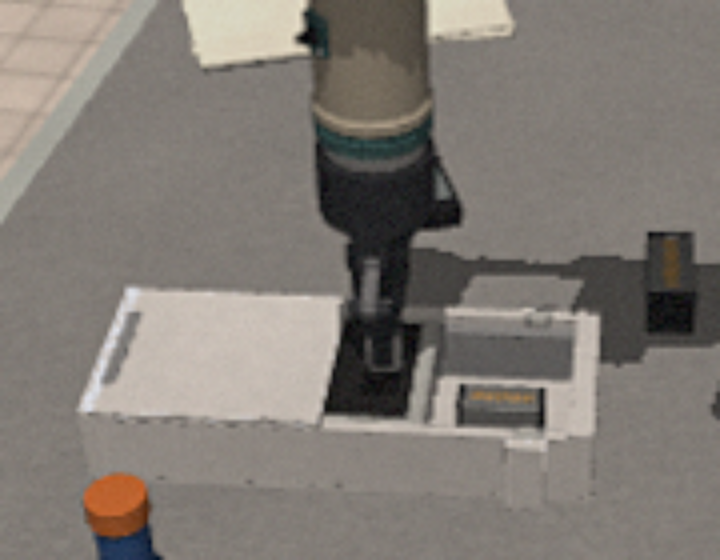

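The lid moves with the finger (its front edge shifted from about px 412 to 420). Press fell to 9.6 N, so I add some and go on in short steps.

```bash
python3 -m jog '[255,0.3,0.06,0,0,0,0, 255,0.6,0.06,0,0,0,0, 255,1.0,0.06,0,0,0,0, 255,1.4,0.06,0,0,0,0]' | grep -E "pos|force"
```

```text
position: [0.6235, 0.0008, 0.0525]
contact_force: [3.6, 0.6, 10.7]
```

```bash
python3 -m jog '[255,0.4,0.04,0,0,0,0, 255,0.8,0.04,0,0,0,0, 255,1.2,0.04,0,0,0,0, 255,1.6,0.04,0,0,0,0]' | grep -E "pos|force"
```

```text
position: [0.6083, -0.001, 0.0525]
contact_force: [3.7, 1.0, 12.9]
```

```bash
python3 -m jog '[255,0.4,0.03,0,0,0,0, 255,0.8,0.03,0,0,0,0, 255,1.2,0.03,0,0,0,0, 255,1.6,0.03,0,0,0,0, 255,1.8,0.03,0,0,0,0]' | grep -E "pos|force"
python3 - <<'E'
from h import *
s=get_state();d=get_image("wrist");cv2.imwrite("pics/w8.png",d["color"]);print(s["position"],s["contact_force"]);cv2.imwrite("pics/b8.png",cv2.resize(get_image("side")["color"][100:240,130:310],None,fx=4,fy=4))
E
```

```text
position: [0.5909, -0.003, 0.0525]
contact_force: [4.0, 1.1, 13.0]
[ 0.59087179 -0.00300706  0.05252609] [ 4.04624687  1.13234537 13.03186135]
```

View pics/w8.png

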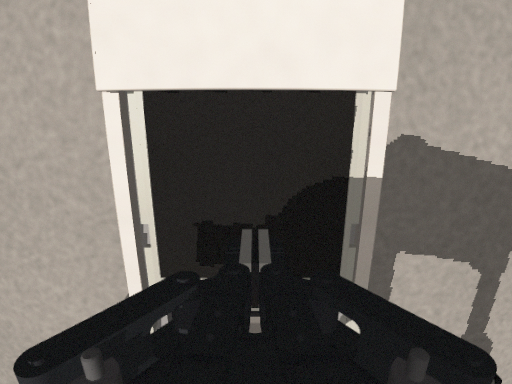

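View pics/b8.png

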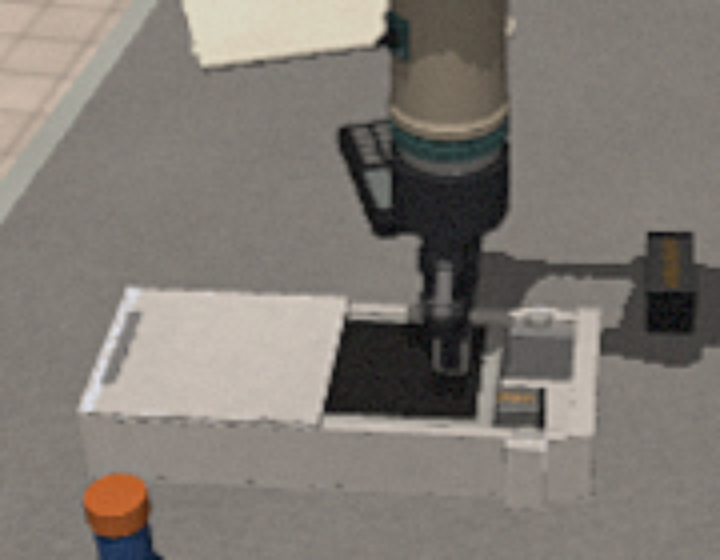

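The lid is following: its front edge is at side-crop px 485, with the finger still about 30 mm behind it. I go on to the catches, then raise the press to about 18–19 N.

```bash
python3 -m jog '[255,0.4,0.03,0,0,0,0, 255,0.8,0.04,0,0,0,0, 255,1.2,0.05,0,0,0,0, 255,1.6,0.06,0,0,0,0, 255,1.6,0.08,0,0,0,0]' | grep -E "pos|force"
```

```text
position: [0.5757, -0.0048, 0.0525]
contact_force: [3.3, 0.4, 18.7]
```

```bash
python3 -m jog '[255,0,0.04,0,0,0,0, 255,0,0.04,0,0,0,0]' | grep -E "pos|force"
```

```text
position: [0.5757, -0.0048, 0.0525]
contact_force: [2.4, 0.2, 20.5]
```

```bash
python3 -m jog '[255,0.3,0,0,0,0,0, 255,0.6,0,0,0,0,0, 255,0.9,0,0,0,0,0, 255,1.1,0,0,0,0,0]' | grep -E "pos|force"
```

```text
position: [0.5691, -0.0052, 0.0525]
contact_force: [10.5, 4.1, 13.3]
```

```bash
python3 -m jog '[255,0.2,0,0,0,0,0, 255,0.4,0,0,0,0,0, 255,0.6,0,0,0,0,0]' | grep -E "pos|force"
```

```text
position: [0.5619, -0.0058, 0.0525]
contact_force: [8.7, 4.3, 17.6]
```

```bash
python3 -m jog '[255,0.2,0.01,0.02,0,0,0, 255,0.4,0.02,0.05,0,0,0, 255,0.6,0.02,0.05,0,0,0]' | grep -E "pos|force"
python3 - <<'E'
from h import *
s=get_state();print(s["position"],s["contact_force"]);cv2.imwrite("pics/b9.png",cv2.resize(get_image("side")["color"][100:240,130:310],None,fx=4,fy=4))
E
```

```text
position: [0.5562, -0.0068, 0.0525]
contact_force: [8.7, 3.6, 17.8]
[ 0.55623629 -0.00678218  0.05248877] [ 8.65111626  3.59463886 17.8334268 ]
```

View pics/b9.png

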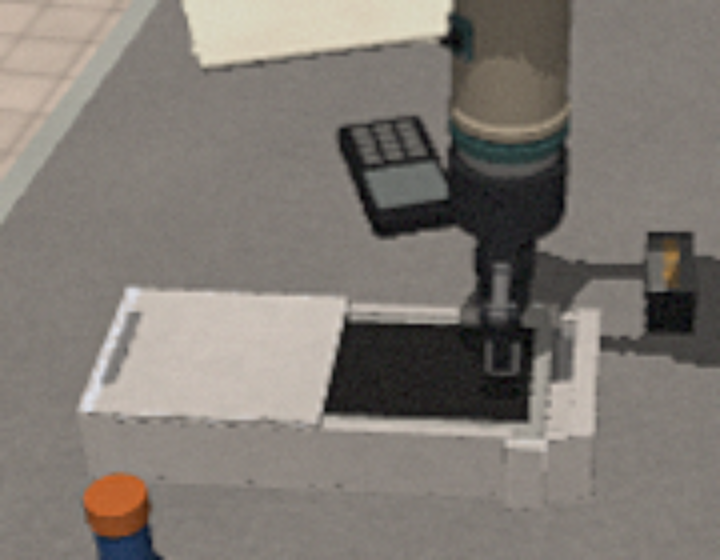

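No slip: the front edge is at px 540. About 25 mm remain.

```bash
python3 -m jog '[255,0.2,0,0.02,0,0,0, 255,0.4,0.01,0.03,0,0,0, 255,0.6,0.01,0.04,0,0,0, 255,0.8,0.01,0.04,0,0,0]' | grep -E "pos|force"
```

```text
position: [0.5488, -0.0076, 0.0525]
contact_force: [9.0, 5.4, 18.9]
```

```bash
python3 -m jog '[255,0.2,0,0.02,0,0,0, 255,0.4,0,0.03,0,0,0, 255,0.6,0,0.04,0,0,0]' | grep -E "pos|force"
```

```text
position: [0.543, -0.0082, 0.0525]
contact_force: [10.2, 6.9, 19.0]
```

```bash
python3 -m jog '[255,0.15,0,-0.05,0,0,0, 255,0.3,0,-0.1,0,0,0, 255,0.4,0,-0.1,0,0,0]' | grep -E "pos|force"
```

```text
position: [0.5387, -0.0085, 0.0525]
contact_force: [8.0, 4.8, 19.2]
```

```bash
python3 -m jog '[255,0.15,0,-0.05,0,0,0, 255,0.3,0,-0.08,0,0,0, 255,0.4,0,-0.08,0,0,0]' | grep -E "pos|force"
python3 - <<'E'
from h import *
s=get_state();print(s["position"],s["contact_force"]);cv2.imwrite("pics/b10.png",cv2.resize(get_image("side")["color"][100:240,130:310],None,fx=4,fy=4))
E
```

```text
position: [0.5329, -0.0083, 0.0524]
contact_force: [4.7, 4.0, 22.8]
[ 0.53292345 -0.00825033  0.05243131] [ 4.65205472  4.03436214 22.80341658]
```

View pics/b10.png

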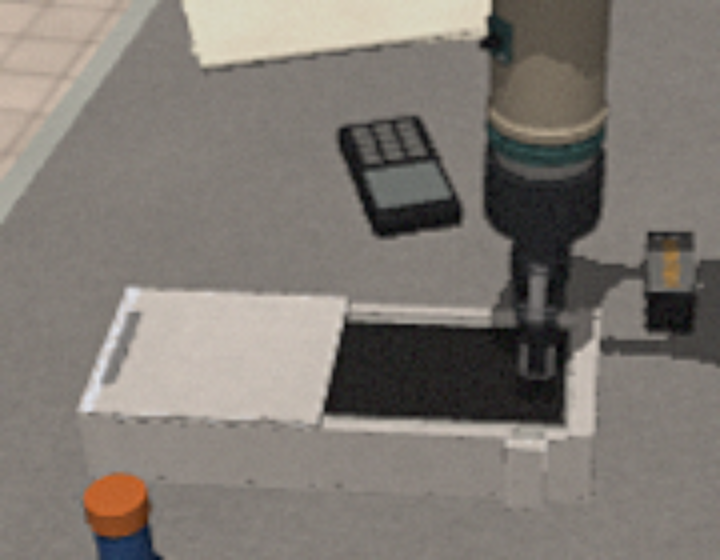

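```bash
python3 -m jog '[255,0.1,-0.04,-0.03,0,0,0, 255,0.2,-0.04,-0.05,0,0,0, 255,0.2,-0.04,-0.05,0,0,0]' | grep -E "pos|force"
```

```text
position: [0.5317, -0.0087, 0.0525]
contact_force: [7.2, 1.8, 18.4]
```

```bash
python3 -m jog '[255,0.1,-0.02,-0.02,0,0,0, 255,0.2,-0.02,-0.03,0,0,0, 255,0.2,-0.02,-0.03,0,0,0]' | grep -E "pos|force"
```

```text
position: [0.5316, -0.0087, 0.0526]
contact_force: [11.9, 3.1, 13.4]
```

The finger has stopped at x = 0.5316 (expected about 0.531) and drag force is rising, so the lid is against the wall. I lift off.

```bash
python3 -m jog '[255,0,-0.2,0,0,0,0, 255,0,-0.6,0,0,0,0, 255,-0.3,-3,0,0,0,0, 255,-0.3,-8,0,0,0,0, 255,-0.3,-12,0,0,0,0, 255,-0.3,-12,0,0,0,0]'
python3 - <<'E'
from h import *
s=get_state();d=get_image("wrist");cv2.imwrite("pics/w11.png",d["color"]);print(s["position"],s["contact_force"])
a=get_image("scene")["color"];b=get_image("side")["color"]
cv2.imwrite("pics/b11.png",np.hstack([cv2.resize(b[100:240,130:310],(450,350)),cv2.resize(a[170:320,200:340],(327,350))]))
E
```

```text
clock: 19.25
position: [0.5238, -0.0079, 0.1701]
ee_rot: [-0.039, 0.035, -0.706, 0.707]
contact_force: [0.5, 0.3, 0.4]
width: 0.0003
[ 0.52378403 -0.00788663  0.17013017] [0.47105914 0.33400594 0.37524075]
```

View pics/w11.png

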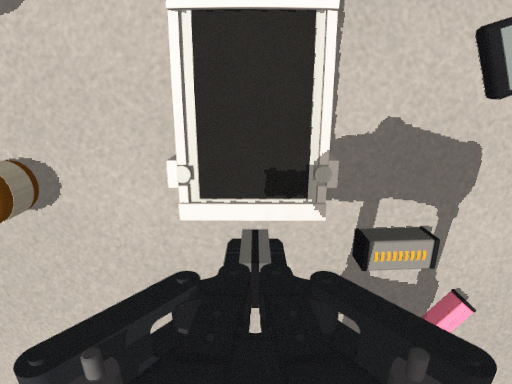

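View pics/b11.png

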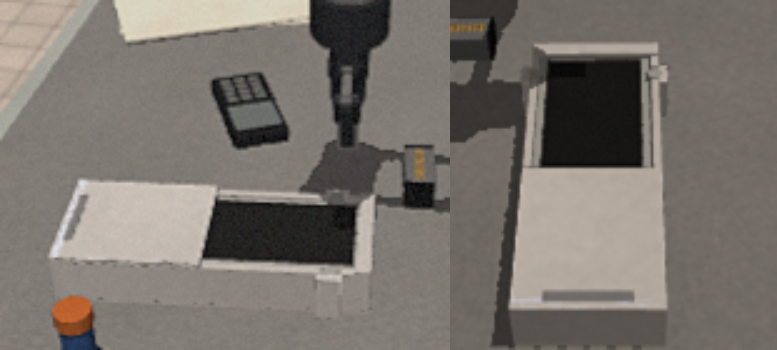

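Run:
```python
from h import *
s=get_state();d=get_image("wrist")
cv2.imwrite("pics/w12.png",cv2.resize(d["color"][150:230,160:345],None,fx=4,fy=4,interpolation=cv2.INTER_CUBIC))
```

```text
(no output)
```

View pics/w12.png

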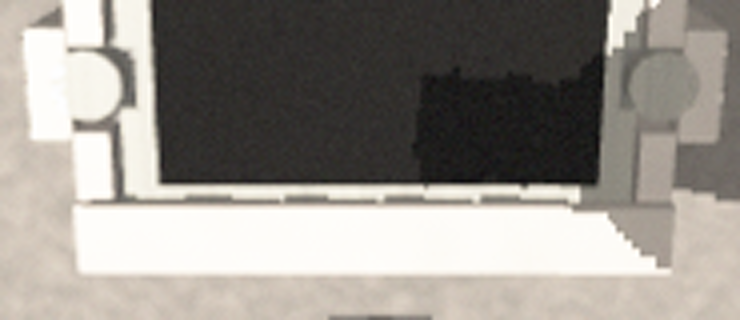

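Run:
```python
import cv2
w=cv2.imread("pics/w5.png");cv2.imwrite("pics/w5c.png",cv2.resize(w[30:140,150:360],None,fx=3.7,fy=3.7,interpolation=cv2.INTER_CUBIC))
```

```text
(no output)
```

View pics/w5c.png

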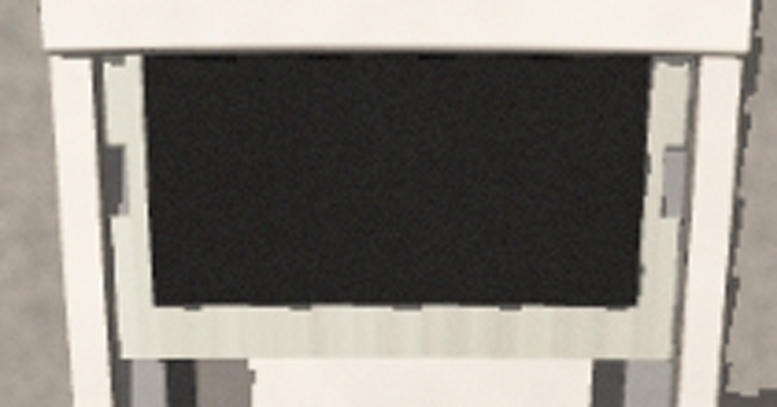

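Run:
```python
from h import *
s=get_state();d=get_image("wrist");s5=dict(s);s5["position"]=[0.55549426,-0.00140252,0.14209329]
s5["ee_rot"]=[0.0365,-0.0375,0.7061,-0.7061]
th=np.radians(6);u=np.array([np.cos(th),np.sin(th),0])
x=lambda y,z,S:(plane(d,[(257,y)],z,S)[0])@u
b=x(112.7,.0525,s5)-x(126.5,.0515,s5);f=x(218,.0585,s)
print("border",b,"rubber edge from front",x(196.2,.0525,s)-f,"lip rear from front",x(201,.0585,s)-f)
print("lid edge from front face (home=.008):",x(196.2,.0525,s)-b-f)
# notch centres vs rollers: rubber->notch
```

```text
border 0.010575109361409818 rubber edge from front 0.019093023988369873 lip rear from front 0.016521708945827274
lid edge from front face (home=.008): 0.008517914626960055
```

The lid edge measures 8.5 mm behind the front face (home is 8.0 mm) and the lip checks at 16.5 mm against 16 mm. Nothing touches the arm, so I hand in.

```bash
python3 -c "
from rig import *
s=get_state();print(s['clock'],s['contact_force']);print(sign_off())"
```

```text
19.5 [-0.1517633  -0.78785983  0.46330163]
the job is handed in; nothing more can be done
None
```

The small grey coin tube is in the till's pocket and the lid is dragged home. I handed the job in at 19.5 s, and `sign_off()` gave no verdict.

- **Tube:** I laid the smaller grey tube, not the pink or the larger grey one, flat in the pocket. It was seen there after release and again just before the lid covered it; it can't be seen now.
- **Drag:** I pressed at 10–15 N at first and 13–21 N through the catches. The highest press I read was about 23 N, and I only had readings at the end of each short move. Across the catches some sideways force built up, up to 7 N, which I eased by shifting the finger.
- **Lid:** The finger stopped against the wall at x = 0.5316 (expected about 0.531). In the wrist picture the lid's front edge is 8.5 mm behind the till's front face, where home is 8.0 mm, so about 0.5 mm short at most, within the 2 mm calibration error.
- **Clearance:** The arm was well clear of everything, with about zero force. The jar, flask and card reader look unmoved in the last pictures, but I did not measure them.

No check failed. The largest disagreement was a spread of 2–5 mm between camera views when I located the till.

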